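Unhook the bucket and tare it on the scale

ROBOT

A 7-joint arm with a two-finger parallel gripper is mounted at the origin on the work surface. World frame = base frame: x ahead of the robot, y to its left, z up, the work surface at z = 0. Lengths are in m, angles in rad, forces in N, time in s.
With the tool pointing down it reaches from about 0.4 to 0.875 m from the base axis. Payload 19.3 kg.
Tool frame: the origin (TCP) lies at the very end of the fingers, on their centre line; the grasp point (between the pads) lies 19 mm behind it; z points along the fingers, y is the direction in which the jaws open and shut (so a half turn about z gives the same grasp; the last joint's range is limited). The gripper opens to 85 mm and grips with 20 to 120 N. Pads are 22 mm wide; open, the fingers measure 114 mm over their backs; the gripper's body (76 mm by 85 mm) begins 54 mm behind the grasp point. The pads swing forward as they close: fully open they stand 13 mm farther back than shut.
Start: joints at [-1.254, 0.521, -0.036, 1.599, 0.021, 1.021, -0.113], TCP at [0.236, 0.579, 0.231] pointing down, gripper open.
Joint ranges: [-2.91, 2.91], [-0.3, 2.13], [-1.5, 1.42], [0.17, 2.43], [-1.26, 4.41], [0.16, 1.93], [-2.52, 2.52]. Speed limits (rad/s): [1.89, 1.89, 2.39, 2.39, 3.01, 3.01, 3.01].

INTERFACE

Orientations are given as [roll, pitch, yaw] about the fixed x, y, z axes, in that order (R = Rz(yaw) Ry(pitch) Rx(roll)).
In Python, from bench import * gives the robot as it stands.
- The arm moves only by the tool apply_moves, never from a script. Its argument "motion" is a list that holds one entry, the list of rows, each a list of 7 numbers: the turn, a rotation vector about the tool's x, y, z in degrees, then the shift along the tool's x, y, z in mm, then the opening, from 0 (shut) to 1 (fully open). A call has 1 to 20 rows; each row shifts and turns the pose as measured when the row begins, along the tool's axes as they then stand; what a row does not reach is not made up. A row lasts 1/12 s, in which the tool goes at most 41.7 mm and 7.16 degrees, less where a joint would pass 70% of its speed; a pose out of reach is approached as far as the arm can. A call is refused whole if a number of a shift passes 41.7 or a number of a turn 7.16, either way. A call with a gripper value outside its range is refused whole. The fingers move at their own pace and stop on an object; "grip_force" is the grip in N (left out, the last holds). Time passes only in rows, so rows that do not move let the fingers close. It gives the time, the measured TCP pose, the force and the opening at its end, in the units of the state.
- state(): the state, without advancing time (a new reading comes with each control period).
- grab_frame(name): name is "side" or "top" or "wrist"; returns (picture, depth): 384x512x3 uint8, red, green, blue; 384x512 float32, m along the optical axis (not along the pixel's ray), 0 where there is no reading.
- camera_model(name): a dict with "K" (3x3 intrinsics, pixels), "R" (3x3) and "t" (3): a world point X has camera coordinates R X + t; the wrist camera has in their place "mount" (4x4, takes a point from camera to tool coordinates, whose origin is the TCP and whose axes are the flange's). Camera axes: x right, y down, z forward; pixel columns grow to the right and rows downward; lengths in m; the calibration is good to about 2 mm. The wrist camera is an equidistant fisheye: a pixel r from the principal point sees the ray r / f radians off the axis. A picture is of the moment at which its call begins: read the wrist's pose just before it. camera_model takes no time and is no camera call.
- job_done(): hands the job in, once; it reports no verdict.
The state is a dict: "clock": time; "joint_pos": joint angles; "joint_vel": joint speeds; "effort": joint torques, N m; "position": TCP position; "tool_rot": TCP orientation; "force": force on the tool from outside, world axes, zero at the start; "torque": the same for the moment, N m; "gripper_width": finger opening in m.
Only numpy, scipy, OpenCV 4.12 (cv2) and the standard library are available. Lean on these libraries where they do the work, as an engineer would, in place of code of your own. Each camera call takes 0.05 s, during which the arm holds its last target.

TASK

Take the steel bucket off its deep hook and stand it upright in the middle of the round scale platter, setting it down gently rather than dropping it. Once it stands there by itself, press the scale's orange tare button fully down and let it come up again, leaving the bucket where it is. Leave the jar, the glass and the bowl where they stand.

Things in the scene. Friction and masses are not known exactly. Their poses are not given: they have to be found in the camera images.
- bucket: Loose open round steel bucket of about 0.2 to 0.4 kg with a rigid (not swinging) bail handle; hangs on the hook at the start, free to rock. Origin: centre of its underside; z up its axis, y along the wooden grip bar. Bucket 88 mm diameter at the base, 108 mm at the rim, 80 mm tall. Two upright steel wires (6 mm thick) at y = +-61 mm carry the grip bar, so the clear opening between the rim and the bar's underside is 73 mm high.
- grip_bar (a point): Middle of the bucket's wooden grip bar, 160 mm straight above the bucket's origin. The round bar is 14 mm thick, with 116 mm clear between the wires, along the bucket's y. The hook carries it at its middle, so it can be gripped from above on either side of the hook, about 36 mm from the middle, with the fingers in front of and behind the bar.
- stand: Fixed steel stand with one hook of 8 mm wire. Origin: on the table straight under the hook's seat; z up, -x is the open side of the hook, towards which the bucket is withdrawn. Base plate 165 mm (x, from -60 to +105) by 130 mm (y), 12 mm thick; one post 16 mm thick at x = +90 mm, 236 mm tall. The hook's wire runs from the post's top (228 mm high) forward, dips to the seat and turns up at the tip. The bar lies in a trough about 20 mm wide (x).
- hook_seat (a point): Bottom of the hook's trough, where the grip bar rests, 208 mm above the table; the bar's middle lies 7 mm above it at the start. The hook's wire is 8 mm thick here.
- hook_tip (a point): Top of the upturned tip of the hook, 19 mm in front of (stand -x) and 37 mm above the seat. The bar's underside must be lifted above it, that is by 37 mm or more, before the bucket can be withdrawn to stand -x; after about 65 mm of lift the bucket's rim meets the hook's wire from below.
- scale: Fixed white kitchen scale. Origin: on the table under the middle of the platter; z up, its front (display and button) at -x. Housing 265 mm (x, from -170 to +95) by 180 mm (y), 35 mm tall.
- platter (a point): Middle of the top of the round steel platter, 45 mm above the table; platter diameter 156 mm, does not move.
- tare (a joint): Travel of the orange tare button: 0 up, 0.006 m fully down; a spring brings it back. About 5 N presses it fully.
- tare_top (a point): Centre of the top of the orange round tare button (26 mm diameter), which is pressed straight down. It lies at x = -138, y = -50 mm on the scale, right of the display as seen from the robot's side.
- jar: Bystander: screw jar of amber glass with a red lid, 60 mm diameter, 85 mm tall. Origin: centre of its underside, z up.
- glass: Bystander: open drinking glass, 68 mm diameter, 100 mm tall. Origin: centre of its underside, z up.
- bowl: Bystander: open round green bowl, 100 mm diameter, 50 mm tall. Origin: centre of its underside, z up.
Things that resemble listed ones, but are neither listed nor needed, are in the scene too. What is shaped like the bucket but green or yellow is not meant.

How it is judged:
On the way, in this order (a step that is already met when the one before it is completed fails the run):
1. the bucket stands upright by itself in the middle of the platter, let go (horizontal distance between bucket and platter below 0.025 m and z of bucket in the frame of platter between -0.004 and 0.006 m and angle between bucket's own z axis and vertical below 0.08 rad and linear speed of bucket below 0.03 m/s and contact force between bucket and the fingers below 0.1 N), for 0.3 s.
2. the tare button is pressed fully down while the bucket stands on the platter (all of step 1 and value of joint tare above 0.0048 m), for 0.05 s.
At the end, for the whole second after the job is handed in: The bucket stands upright (within 0.08 rad), still and released, on the platter, its centre within 25 mm of the platter's middle; the tare button has been pressed (4.8 mm or more of its 6 mm) while it stood there and is up again; jar, glass and bowl are upright and within 30 mm of where they began (all of step 1 and value of joint tare below 0.002 m and distance of each of jar, glass, bowl from where it was at the start of the episode below 0.03 m and angle between each of jar, glass, bowl's own z axis and vertical below 0.15 rad); the robot touches nothing.
It fails at once if the bucket is dropped: it falls freely at over 0.7 m/s (about 25 mm of fall) (contact force between bucket and anything else below 0.1 N and linear speed of bucket above 0.7 m/s).
It fails at once if the jar, the glass or the bowl is knocked over or shifted by more than 30 mm (distance of any of jar, glass, bowl from where it was at the start of the episode above 0.03 m or angle between any of jar, glass, bowl's own z axis and vertical above 0.5 rad).
It also fails if it takes over 59 s, if anything falls off the work surface, if the arm or the gripper's body presses on something with over 40 N, if the wrist force passes 120 N, or if a joint passes its speed limit or range.

## Working session

There is one attempt and no reset: what is moved stays moved. The work goes in short steps, Python scripts to look and compute and a tool call to move; the robot and the scene stay as the last step left them, time stands still between calls to the robot, and variables do not carry over. Pictures are saved under pics/ and viewed, and the job is handed in when it is done.

Besides the shell and the picture viewer there is one more tool, called after "Request:" by a JSON object that holds its "name" and its "arguments", one argument or row to a line. apply_moves: Moves the arm, as the interface text tells. Its arguments: {"type":"object","properties":{"motion":{"type":"array","items":{"type":"array","items":{"type":"array","items":{"type":"number"}}}},"grip_force":{"type":"number"}},"required":["motion"]}

```bash
ls; mkdir -p pics; python3 - <<'E'
from bench import *
import cv2,numpy as np
print(state())
for n in ["side","top","wrist"]:
    p,d=grab_frame(n); np.save(f"/tmp/{n}_d.npy",d); cv2.imwrite(f"pics/{n}0.png",p[:,:,::-1])
    m=camera_model(n); print(n,m)
E
```

```text
pics
{'clock': 0.0, 'joint_pos': array([-1.2542333 ,  0.52205734, -0.03630692,  1.59998051,  0.02118499,
        1.02110121, -0.11282172]), 'joint_vel': array([ 6.51879308e-04, -1.18521586e-03, -5.56569736e-04, -1.02878304e-03,
       -3.15741072e-05,  5.37483058e-04, -6.85775100e-04]), 'effort': array([-3.24396433e-04, -9.27113700e+01,  1.97993405e+00, -3.69946718e+01,
        1.78400218e-02,  8.14510568e-03, -1.66910104e-05]), 'position': array([0.23566171, 0.57851196, 0.23070881]), 'tool_rot': array([-3.14043344e+00,  7.99005294e-05,  2.75477187e+00]), 'force': array([ 0.45681191, -0.52498723,  0.85505712]), 'torque': array([ 0.00266216,  0.02580914, -0.06447008]), 'gripper_width': 0.08538711481473611}
side {'K': array([[485.18731941,   0.        , 263.29123391],
       [  0.        , 485.18731941, 189.68932917],
       [  0.        ,   0.        ,   1.        ]]), 'R': array([[ 0.75860339, -0.65135017, -0.01624331],
       [-0.50920615, -0.57713173, -0.63845757],
       [ 0.40648492,  0.49260727, -0.7694856 ]]), 't': array([-0.49879616,  0.3658048 ,  1.33217053])}
top {'K': array
[... 171 characters left out ...]
039, -0.99973236, -0.01526858],
       [-0.98743505,  0.01956151, -0.15680999],
       [ 0.15706669,  0.01235131, -0.98751076]]), 't': array([-0.03997903,  0.61393039,  1.34610887])}
wrist {'K': array([[297.31863964,   0.        , 258.3525247 ],
       [  0.        , 297.31863964, 188.08701719],
       [  0.        ,   0.        ,   1.        ]]), 'mount': array([[-8.44052533e-04, -9.53014620e-01, -3.02923128e-01,
         7.74437175e-02],
       [ 9.99999461e-01, -6.21339447e-04, -8.31585567e-04,
         9.48661730e-04],
       [ 6.04295114e-04, -3.02923667e-01,  9.53014631e-01,
        -1.40753971e-01],
       [ 0.00000000e+00,  0.00000000e+00,  0.00000000e+00,
         1.00000000e+00]])}
```

View pics/side0.png

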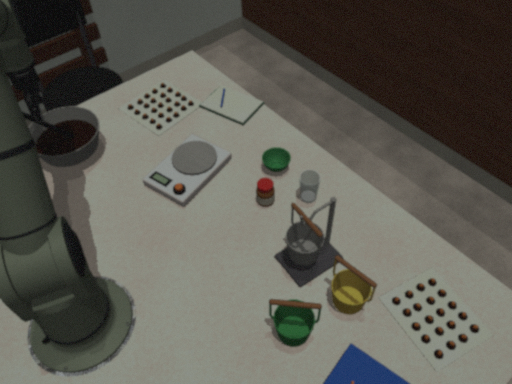

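View pics/top0.png

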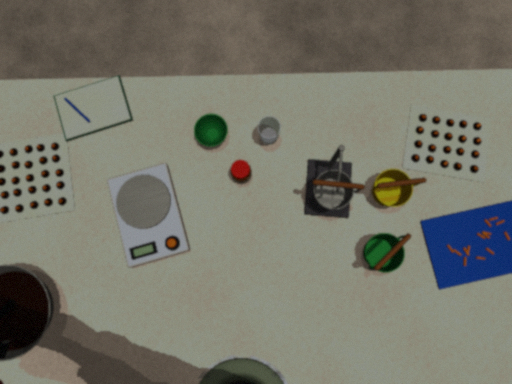

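View pics/wrist0.png

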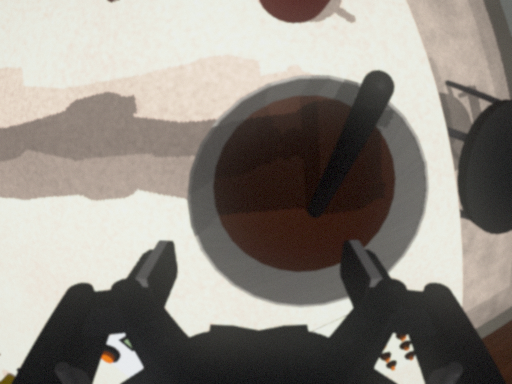

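The top view shows the scale at about (148,215), its platter at (144,201) and its button at (172,243). The steel bucket on the black stand is at about (330,188). The yellow bucket is at (392,187) and the green one at (384,252); the jar is at (240,171), the glass at (268,131) and the bowl at (211,130). I'll enlarge the regions that matter.

```bash
python3 - <<'E'
import cv2
t=cv2.imread("pics/top0.png"); s=cv2.imread("pics/side0.png")
cv2.imwrite("pics/t_b.png",cv2.resize(t[135:235,285:435],None,fx=5,fy=5,interpolation=cv2.INTER_CUBIC))
cv2.imwrite("pics/t_s.png",cv2.resize(t[155:275,100:200],None,fx=5,fy=5,interpolation=cv2.INTER_CUBIC))
cv2.imwrite("pics/s_b.png",cv2.resize(s[185:285,260:380],None,fx=6,fy=6,interpolation=cv2.INTER_CUBIC))
cv2.imwrite("pics/s_s.png",cv2.resize(s[130:210,140:240],None,fx=6,fy=6,interpolation=cv2.INTER_CUBIC))
E
cat > h.py <<'E'
import numpy as np
from bench import *
def px(name,u,v,z):
    m=camera_model(name);K,R,t=m["K"],m["R"],m["t"]
    r=R.T@(np.linalg.inv(K)@[u,v,1]); c=-R.T@t
    return c+r*(z-c[2])/r[2]
def pd(name,u,v,d):
    m=camera_model(name);K,R,t=m["K"],m["R"],m["t"]
    return R.T@(np.linalg.inv(K)@[u,v,1]*d-t)
def proj(name,X):
    m=camera_model(name);c=m["K"]@(m["R"]@np.asarray(X,float)+m["t"]);return c[:2]/c[2]
def tri(a,b):  # a=(name,u,v)
    A=[];B=[]
    for n,u,v in(a,b):
        m=camera_model(n);R,t,K=m["R"],m["t"],m["K"];r=R.T@(np.linalg.inv(K)@[u,v,1]);r/=np.linalg.norm(r)
        P=np.eye(3)-np.outer(r,r);A.append(P);B.append(P@(-R.T@t))
    x=np.linalg.lstsq(np.vstack(A),np.hstack(B),rcond=None)[0]
    return x,np.linalg.norm(np.vstack(A)@x-np.hstack(B))
E
```

```text
(no output)
```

View pics/t_b.png

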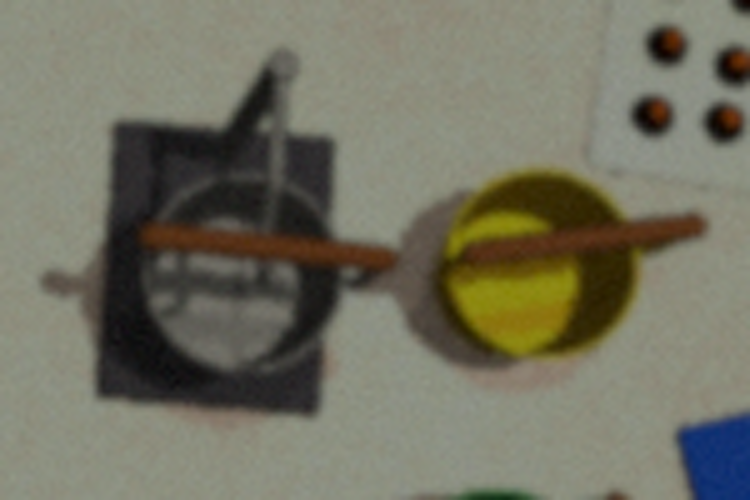

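View pics/t_s.png

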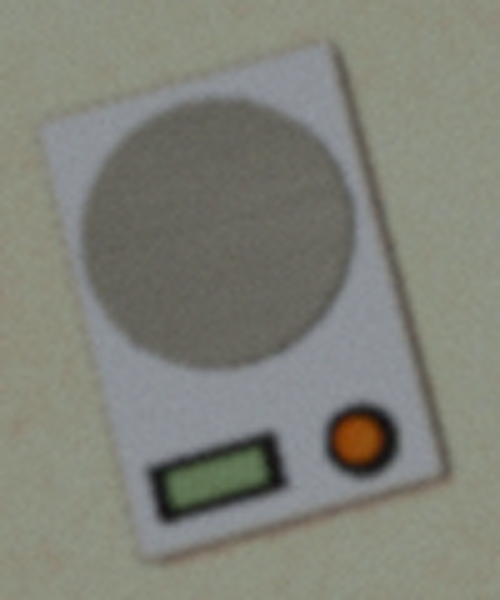

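View pics/s_b.png

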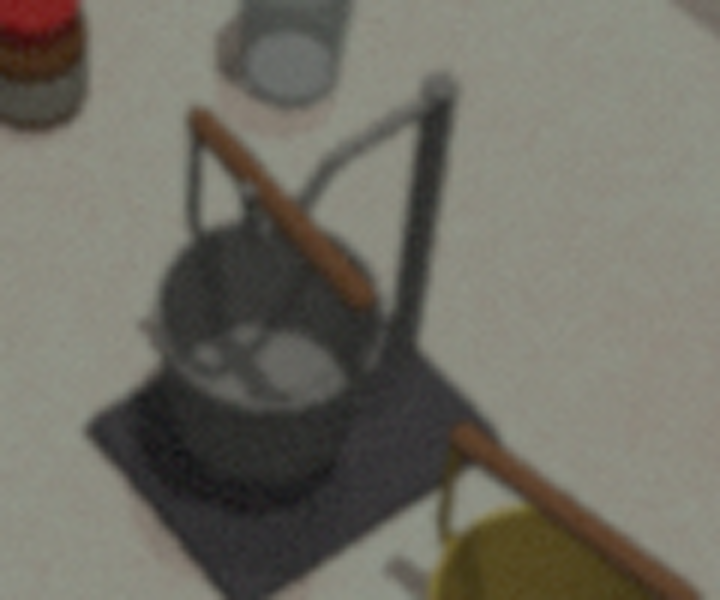

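View pics/s_s.png

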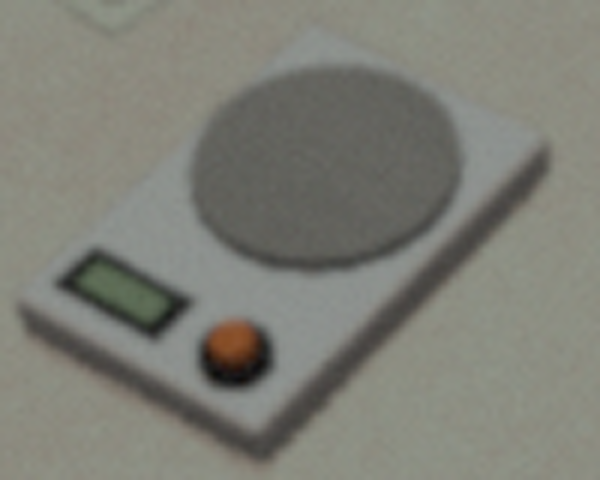

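```bash
python3 - <<'E'
from h import *
def c(x,y,s,ox,oy): return (x+.5)/s-.5+ox,(y+.5)/s-.5+oy
T=lambda x,y:("top",*c(x,y,5,285,135)); TS=lambda x,y:("top",*c(x,y,5,100,155))
S=lambda x,y:("side",*c(x,y,6,260,185)); SS=lambda x,y:("side",*c(x,y,6,140,130))
for n,a,b in [("barL",T(145,235),S(202,118)),("barR",T(395,260),S(362,298)),("post",T(285,65),S(440,86)),
 ("platter",TS(218,233),SS(326,166)),("btn",TS(361,438),SS(234,340))]:
    x,e=tri(a,b);print(n,x.round(4),round(e,4))
for n,(x,y) in dict(c1=(117,122),c2=(333,138),c3=(98,397),c4=(318,413)).items():
    print(n,px(*T(x,y),0.012).round(3))
for n,(x,y,z) in dict(jar=(240,171,.085),glass=(268,131,.05),bowl=(211,130,.04),yel=(392,187,.04),grn=(384,252,.04)).items(): print(n,px("top",x,y,z).round(3))
dt=np.load("/tmp/top_d.npy");ds=np.load("/tmp/side_d.npy")
for (u,v) in [(143,201),(172,242),(320,182),(330,183),(350,185)]: print(u,v,pd("top",u,v,dt[v,u]).round(3))
E
```

```text
barL [ 0.5947 -0.1998  0.217 ] 0.0027
barR [ 0.5768 -0.3209  0.2253] 0.0001
post [ 0.6741 -0.2692  0.2398] 0.0015
platter [0.575  0.2689 0.0454] 0.0009
btn [0.4564 0.1834 0.0604] 0.0005
c1 [ 0.695 -0.207  0.012]
c2 [ 0.682 -0.333  0.012]
c3 [ 0.532 -0.19   0.012]
c4 [ 0.521 -0.317  0.012]
jar [ 0.649 -0.01   0.085]
glass [ 0.772 -0.09   0.05 ]
bowl [0.781 0.076 0.04 ]
yel [ 0.602 -0.44   0.04 ]
grn [ 0.419 -0.407  0.04 ]
143 201 [0.575 0.27  0.045]
172 242 [ 0.394 -0.069  1.425]
320 182 [ 0.591 -0.214  0.224]
330 183 [ 0.588 -0.239  0.219]
350 185 [ 0.582 -0.288  0.224]
```

Bar midpoint is about (0.586, -0.260, 0.218), against 0.215 expected. The stand's yaw is about -6° and the bar's -7°. The post top, at 0.240, and its x offset of 90 mm agree with the text. The platter is at (0.575, 0.269, 0.045), and the button is 146 mm from its middle as specified. I'll rise and turn to yaw 83°.

Request:
{"name": "apply_moves", "arguments": {
  "motion": [
    [[0, 0, 6.8, 0, 0, -12, 1], [0, 0, 6.8, 0, 0, -12, 1], [0, 0, 6.8, 0, 0, -12, 1], [0, 0, 6.8, 0, 0, -12, 1], [0, 0, 6.8, 0, 0, -12, 1], [0, 0, 6.8, 0, 0, -12, 1], [0, 0, 6.8, 0, 0, -12, 1], [0, 0, 6.8, 0, 0, -12, 1], [0, 0, 6.8, 0, 0, -12, 1], [0, 0, 6.8, 0, 0, -12, 1], [0, 0, 6.8, 0, 0, -12, 1]]
  ]
}}

```text
clock: 1.07
position: [0.235, 0.5765, 0.3634]
tool_rot: [-3.139, 0.011, 1.392]
force: [-0.2, -0.3, -0.7]
gripper_width: 0.0856
```

Request:
{"name": "apply_moves", "arguments": {
  "motion": [
    [[0, 0, 0, -33, 22, 0, 1], [0, 0, 0, -33, 22, 0, 1], [0, 0, 0, -33, 22, 0, 1], [0, 0, 0, -33, 22, 0, 1], [0, 0, 0, -33, 22, 0, 1], [0, 0, 0, -33, 22, 0, 1], [0, 0, 0, -33, 22, 0, 1], [0, 0, 0, -33, 22, 0, 1], [0, 0, 0, -33, 22, 0, 1], [0, 0, 0, -33, 22, 0, 1], [0, 0, 0, -33, 22, 0, 1], [0, 0, 0, -33, 22, 0, 1], [0, 0, 0, -33, 22, 0, 1], [0, 0, 0, -33, 22, 0, 1], [0, 0, 0, -33, 22, 0, 1], [0, 0, 0, -33, 22, 0, 1], [0, 0, 0, -33, 22, 0, 1], [0, 0, 0, -33, 22, 0, 1]]
  ]
}}

```text
clock: 2.57
position: [0.5185, -0.1041, 0.3671]
tool_rot: [-3.139, 0.004, 1.397]
force: [0.6, 0.7, 1.2]
gripper_width: 0.0852
```

```bash
cat >> h.py <<'E'
from scipy.spatial.transform import Rotation as Ro
def togo(p=None,yaw=None):
    s=state();R=Ro.from_euler("xyz",s["tool_rot"])
    print("pos",s["position"].round(4),"rpy deg",np.degrees(s["tool_rot"]).round(2),"t",round(s["clock"],2),"w",round(s["gripper_width"],4),"F",s["force"].round(1))
    if p is not None:
        print("shift mm",(R.inv().apply(np.array(p)-s["position"])*1e3).round(1))
    if yaw is not None:
        print("turn deg",np.degrees((R.inv()*Ro.from_euler("xyz",[np.pi,0,np.radians(yaw)])).as_rotvec()).round(2))
E
python3 -c "
from h import *
togo([.5905,-.2248,.30],83)"
```

```text
pos [ 0.5185 -0.1041  0.3671] rpy deg [-179.83    0.24   80.04] t 2.57 w 0.0852 F [0.6 0.7 1.2]
shift mm [-106.2   92.    67.3]
turn deg [-0.18  0.23 -2.96]
```

Request:
{"name": "apply_moves", "arguments": {
  "motion": [
    [[0, 0, -1, -26, 23, 10, 1], [0, 0, -1, -26, 23, 10, 1], [0, 0, -1, -26, 23, 10, 1], [0, 0, 0, -24, 20, 10, 1], [0, 0, 0, 0, 0, 0, 1], [0, 0, 0, 0, 0, 0, 1]]
  ]
}}

```text
clock: 3.07
position: [0.5939, -0.2336, 0.3224]
tool_rot: [-3.136, 0.006, 1.445]
force: [-1.1, 0.5, -0.4]
gripper_width: 0.0855
```

```bash
python3 -c "
from h import *
import cv2
togo([.5905,-.2248,.30],83)
p,d=grab_frame('wrist'); np.save('/tmp/w1.npy',d);cv2.imwrite('pics/w1.png',p[:,:,::-1])"
```

```text
pos [ 0.5939 -0.2336  0.3224] rpy deg [-179.66    0.34   82.79] t 3.07 w 0.0855 F [-1.1  0.5 -0.4]
shift mm [ 8.4 -4.4 22.4]
turn deg [-0.34  0.34 -0.21]
```

View pics/w1.png

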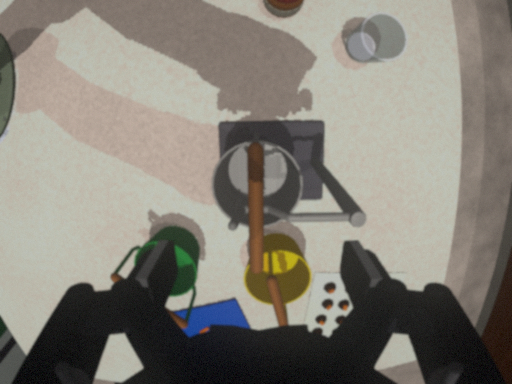

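The wrist view shows the bar running vertically from (256,145) to (257,268), with the hook crossing at about (265,216). It is well centred between the fingers, so I'll check it numerically.

```bash
cat >> h.py <<'E'
def wray(u,v,pos,rpy):
    m=camera_model("wrist");K=m["K"];M=m["mount"];q=np.array([u-K[0,2],v-K[1,2]]);r=np.hypot(*q);th=r/K[0,0]
    d=np.array([*(q/r*np.sin(th)),np.cos(th)]);R=Ro.from_euler("xyz",rpy)
    return R.apply(M[:3,:3]@d),R.apply(M[:3,3])+np.array(pos)
def wpx(u,v,z,pos,rpy):
    d,c=wray(u,v,pos,rpy);return c+d*(z-c[2])/d[2]
E
python3 -c "
from h import *
import cv2
s=state();P,q=s['position'],s['tool_rot']
for z in (.215,.22):
  print([wpx(u,v,z,P,q).round(4) for u,v in ((256,145),(257,268),(257,216))])
d=np.load('/tmp/w1.npy')
for v in (160,180,200,240,255):
  print(v,d[v,254:260].round(3))
p=cv2.imread('pics/w1.png');cv2.imwrite('pics/w1c.png',cv2.resize(p[130:280,200:380],None,fx=4,fy=4))
"
```

```text
[array([ 0.596 , -0.1965,  0.215 ]), array([ 0.5813, -0.3167,  0.215 ]), array([ 0.5885, -0.2609,  0.215 ])]
[array([ 0.5961, -0.1956,  0.22  ]), array([ 0.5818, -0.3134,  0.22  ]), array([ 0.5889, -0.2587,  0.22  ])]
160 [0.248 0.248 0.248 0.248 0.248 0.249]
180 [0.253 0.253 0.253 0.253 0.254 0.255]
200 [0.258 0.259 0.258 0.259 0.259 0.26 ]
240 [0.271 0.271 0.271 0.27  0.272 0.272]
255 [0.277 0.276 0.277 0.275 0.276 0.277]
```

View pics/w1c.png

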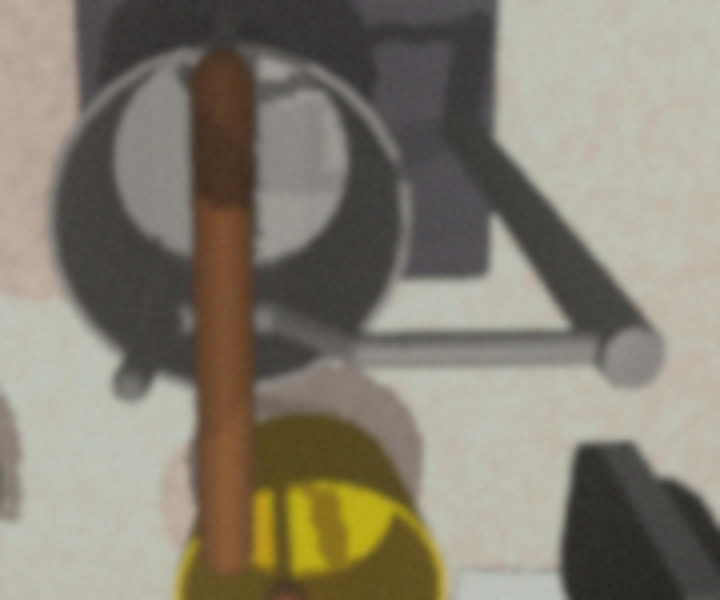

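Request:
{"name": "apply_moves", "arguments": {
  "motion": [
    [[-0.3, 0.3, 0, 9, -2, 10, 1], [0, 0, 0, 0, 0, 20, 1], [0, 0, 0, 0, 0, 20, 1], [0, 0, 0, 0, 0, 20, 1], [0, 0, 0, 0, 0, 20, 1], [0, 0, 0, 0, 0, 14, 1], [0, 0, 0, 0, 0, 0, 1], [0, 0, 0, 0, 0, 0, 1]]
  ]
}}

```text
clock: 3.78
position: [0.5928, -0.2145, 0.2196]
tool_rot: [3.136, -0.003, 1.453]
force: [-0.0, -0.6, 0.5]
gripper_width: 0.0851
```

```bash
python3 -c "
from h import *
import cv2
togo([.5925,-.224,.196],83)
p,d=grab_frame('wrist'); s=grab_frame('side')[0]
cv2.imwrite('pics/w2.png',p[:,:,::-1]);cv2.imwrite('pics/s2.png',cv2.resize(s[130:290,210:390,::-1],None,fx=3,fy=3))"
```

```text
pos [ 0.5928 -0.2145  0.2196] rpy deg [ 1.7968e+02 -1.7000e-01  8.3280e+01] t 3.78 w 0.0851 F [-0.  -0.6  0.5]
shift mm [-9.5  0.7 23.6]
turn deg [ 0.32 -0.17  0.28]
```

View pics/w2.png

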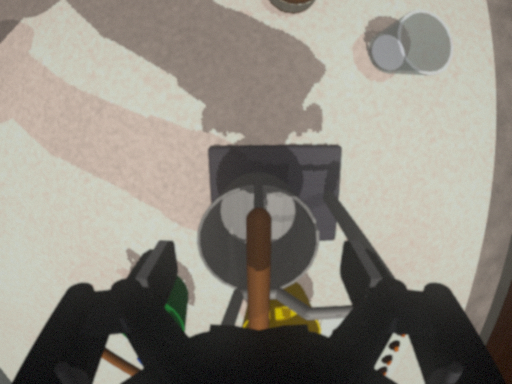

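View pics/s2.png

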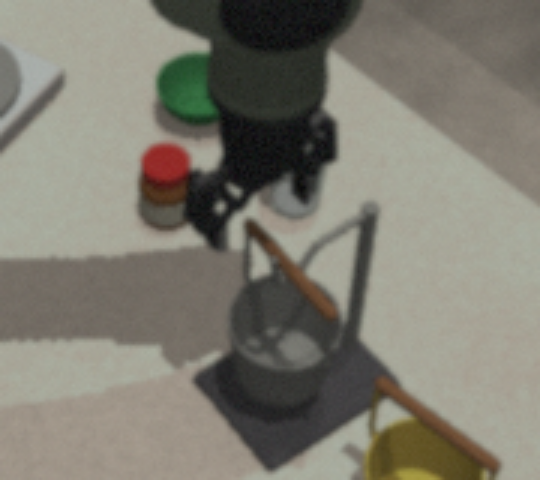

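Request:
{"name": "apply_moves", "arguments": {
  "motion": [
    [[0, 0, 0, -10, 0.5, 6, 1], [0.2, 0, 0, 0, 0, 10, 1], [0, 0, 0, 0, 0, 10, 1], [0, 0, 0, 0, 0, 0, 1], [0, 0, 0, 0, 0, 0, 1]]
  ]
}}

```text
clock: 4.3
position: [0.5936, -0.2263, 0.1944]
tool_rot: [3.135, -0.002, 1.453]
force: [0.5, 0.6, 0.4]
gripper_width: 0.0855
```

```bash
python3 -c "
from h import *
togo([.5925,-.224,.196],83)"
```

```text
pos [ 0.5936 -0.2263  0.1944] rpy deg [ 1.796e+02 -1.400e-01  8.328e+01] t 4.3 w 0.0855 F [0.5 0.6 0.4]
shift mm [ 2.1 -1.3 -1.6]
turn deg [ 0.4  -0.14  0.28]
```

Request:
{"name": "apply_moves", "arguments": {
  "motion": [
    [[0, 0, 0, 0, -1, -1, 0.6], [0, 0, 0, 0, 0, 0, 0.4], [0, 0, 0, 0, 0, 0, 0.25], [0, 0, 0, 0, 0, 0, 0.2], [0, 0, 0, 0, 0, 0, 0.15], [0, 0, 0, 0, 0, 0, 0.1], [0, 0, 0, 0, 0, 0, 0], [0, 0, 0, 0, 0, 0, 0], [0, 0, 0, 0, 0, 0, 0], [0, 0, 0, 0, 0, 0, 0]]
  ],
  "grip_force": 100
}}

```text
clock: 5.13
position: [0.5927, -0.2263, 0.1963]
tool_rot: [3.134, -0.002, 1.453]
force: [-0.3, -0.3, -0.0]
gripper_width: 0.011
```

```bash
python3 -c "
from h import *
import cv2
togo([.5925,-.224,.246],83)
p,d=grab_frame('wrist'); s=grab_frame('side')[0]
cv2.imwrite('pics/w3.png',p[:,:,::-1]);cv2.imwrite('pics/s3.png',cv2.resize(s[130:290,210:390,::-1],None,fx=3,fy=3))"
```

```text
pos [ 0.5927 -0.2263  0.1963] rpy deg [ 1.7956e+02 -1.2000e-01  8.3280e+01] t 5.13 w 0.011 F [-0.3 -0.3 -0. ]
shift mm [  2.4  -0.1 -49.7]
turn deg [ 0.44 -0.12  0.28]
```

View pics/s3.png

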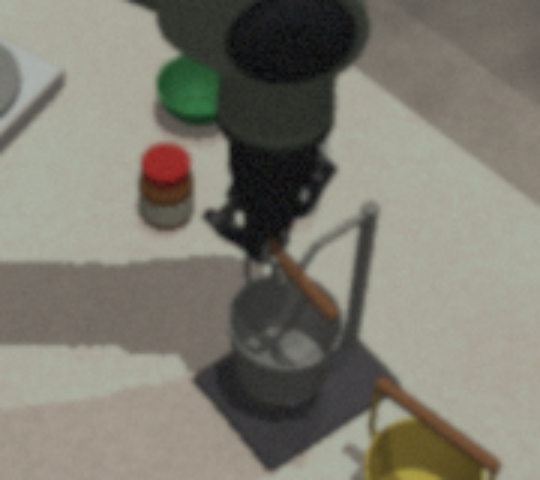

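View pics/w3.png

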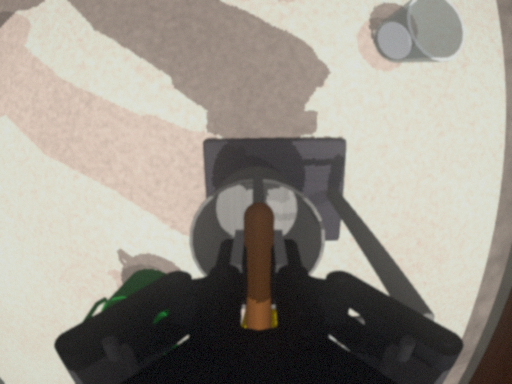

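The fingers sit on the bar, reading 11 mm of opening on a 14 mm bar. Next is a short lift to see whether it holds.

Request:
{"name": "apply_moves", "arguments": {
  "motion": [
    [[0, 0, 0, 0, 0, 0, 0], [0, 0, 0, 0, 0, -4, 0], [0, 0, 0, 0, 0, -6, 0], [0, 0, 0, 0, 0, -8, 0], [0, 0, 0, 0, 0, 0, 0]]
  ]
}}

```text
clock: 5.65
position: [0.592, -0.2259, 0.2152]
tool_rot: [3.136, -0.003, 1.453]
force: [0.2, -0.3, -2.8]
gripper_width: 0.0111
```

```bash
python3 -c "
from h import *
import cv2
togo([.5925,-.224,.246],83)
p,d=grab_frame('wrist'); s=grab_frame('side')[0]
cv2.imwrite('pics/w4.png',p[:,:,::-1]);cv2.imwrite('pics/s4.png',cv2.resize(s[130:290,210:390,::-1],None,fx=3,fy=3))"
```

```text
pos [ 0.592  -0.2259  0.2152] rpy deg [ 1.7968e+02 -1.6000e-01  8.3270e+01] t 5.65 w 0.0111 F [ 0.2 -0.3 -2.8]
shift mm [  2.    0.4 -30.8]
turn deg [ 0.32 -0.16  0.27]
```

View pics/s4.png

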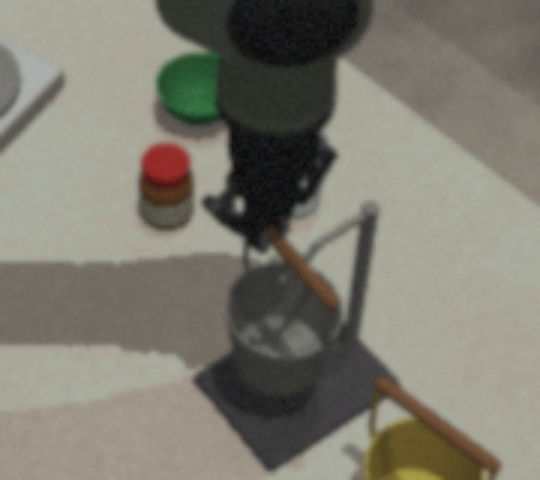

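View pics/w4.png

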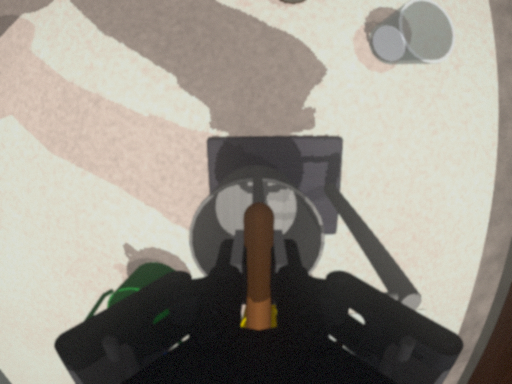

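The bucket is held (-2.8 N on the tool) and the bar has not turned in the wrist view. I'll lift to about 52 mm in total.

Request:
{"name": "apply_moves", "arguments": {
  "motion": [
    [[0, 0, 0, 0, 0, -7, 0], [0, 0, 0, 0, 0, -9, 0], [0, 0, 0, 0, 0, -9, 0], [0, 0, 0, 0, 0, -6, 0], [0, 0, 0, 0, 0, 0, 0], [0, 0, 0, 0, 0, 0, 0]]
  ]
}}

```text
clock: 6.25
position: [0.5914, -0.2256, 0.2485]
tool_rot: [3.137, -0.003, 1.453]
force: [-0.2, 0.5, -3.3]
gripper_width: 0.011
```

```bash
python3 -c "
from h import *
import cv2
togo([.5925,-.224,.248],83)
p,d=grab_frame('wrist'); s=grab_frame('side')[0]
cv2.imwrite('pics/w5.png',p[:,:,::-1]);cv2.imwrite('pics/s5.png',cv2.resize(s[150:270,240:360,::-1],None,fx=5,fy=5))"
```

```text
pos [ 0.5914 -0.2256  0.2485] rpy deg [179.73  -0.18  83.28] t 6.25 w 0.011 F [-0.2  0.5 -3.3]
shift mm [1.7 0.9 0.5]
turn deg [ 0.27 -0.18  0.28]
```

View pics/s5.png

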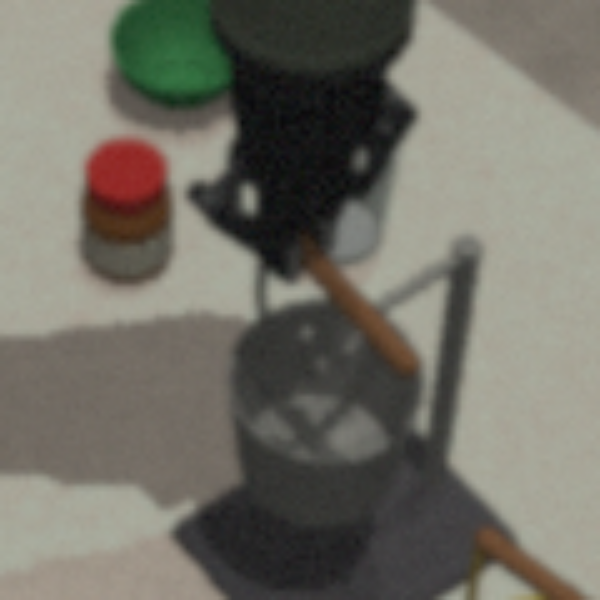

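Request:
{"name": "apply_moves", "arguments": {
  "motion": [
    [[0, 0, 0, 0, -6, 0, 0], [0, 0, 0, 0, -10, 0, 0], [0, 0, 0, 0, -12, 0, 0], [0, 0, 0, 0, -12, 0, 0]]
  ]
}}

```text
clock: 6.68
position: [0.5501, -0.2203, 0.2459]
tool_rot: [3.139, -0.003, 1.455]
force: [-0.5, 0.3, -2.9]
gripper_width: 0.011
```

Request:
{"name": "apply_moves", "arguments": {
  "motion": [
    [[0, 0, 0, 0, -14, -1.5, 0], [0, 0, 0, 0, -16, -1, 0], [0, 0, 0, 0, -18, -1, 0], [0, 0, 0, 0, -18, -1, 0], [0, 0, 0, 0, -16, -1, 0], [0, 0, 0, 0, -10, 0, 0], [0, 0, 0, 0, 0, 0, 0], [0, 0, 0, 0, 0, 0, 0]]
  ]
}}

```text
clock: 7.35
position: [0.4475, -0.208, 0.2489]
tool_rot: [-3.139, -0.005, 1.453]
force: [-0.0, -0.1, -3.5]
gripper_width: 0.011
```

```bash
python3 -c "
from h import *
import cv2
togo([.452,-.21,.29],83)
t=grab_frame('top')[0]; s=grab_frame('side')[0]
cv2.imwrite('pics/t6.png',t[:,:,::-1]);cv2.imwrite('pics/s6.png',cv2.resize(s[130:290,190:350,::-1],None,fx=3,fy=3))"
```

```text
pos [ 0.4475 -0.208   0.2489] rpy deg [-179.83   -0.31   83.26] t 7.35 w 0.011 F [-0.  -0.1 -3.5]
shift mm [ -1.3   4.6 -41.1]
turn deg [-0.17 -0.31  0.26]
```

View pics/s6.png

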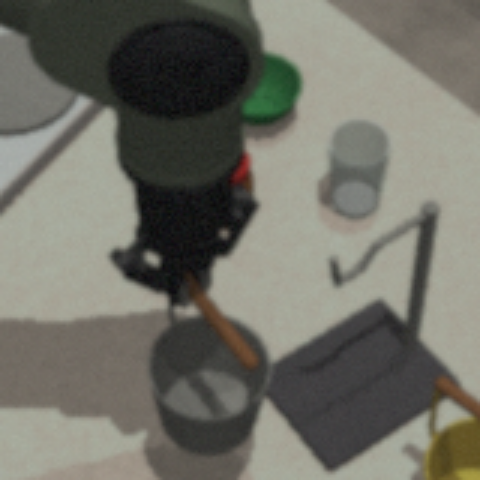

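View pics/t6.png

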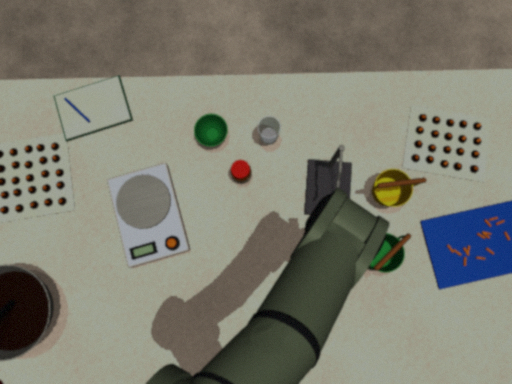

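The bucket is clear of the hook, level, and all the bystanders are untouched. Next I raise it and carry it towards the scale.

Request:
{"name": "apply_moves", "arguments": {
  "motion": [
    [[0, 0, 0, 0, 0, -10, 0], [0, 0, 0, 6, 1, -12, 0], [0, 0, 0, 12, 2, -12, 0], [0, 0, 0, 18, 3, -8, 0], [0, 0, 0, 24, 4, -3, 0], [0, 0, 0, 28, 4, 0, 0], [0, 0, 0, 28, 4, 0, 0], [0, 0, 0, 28, 4, 0, 0], [0, 0, 0, 28, 4, 0, 0], [0, 0, 0, 28, 4, 0, 0], [0, 0, 0, 28, 4, 0, 0], [0, 0, 0, 28, 4, 0, 0], [0, 0, 0, 28, 4, 0, 0], [0, 0, 0, 28, 4, 0, 0], [0, 0, 0, 28, 4, 0, 0], [0, 0, 0, 28, 4, 0, 0], [0, 0, 0, 24, 4, 0, 0], [0, 0, 0, 18, 3, 0, 0], [0, 0, 0, 12, 2, 0, 0], [0, 0, 0, 6, 0, 0, 0]]
  ]
}}

```text
clock: 9.12
position: [0.5757, 0.2299, 0.3073]
tool_rot: [3.136, 0.002, 1.451]
force: [-0.5, 0.4, -3.5]
gripper_width: 0.0105
```

```bash
python3 -c "
from h import *
togo([.579,.302,.29],83)"
```

```text
pos [0.5757 0.2299 0.3073] rpy deg [1.7966e+02 1.3000e-01 8.3110e+01] t 9.12 w 0.0105 F [-0.5  0.4 -3.5]
shift mm [72.  -5.5 17.1]
turn deg [0.34 0.13 0.11]
```

Request:
{"name": "apply_moves", "arguments": {
  "motion": [
    [[0.3, 0, 0, 10, -1, 4, 0], [0, 0, 0, 18, -2, 10, 0], [0, 0, 0, 18, -2, 14, 0], [0, 0, 0, 14, 0, 14, 0], [0, 0, 0, 8, 0, 14, 0], [0, 0, 0, 4, 0, 8, 0], [0, 0, 0, 0, 0, 0, 0], [0, 0, 0, 0, 0, 0, 0], [0, 0, 0, 0, 0, 0, 0]]
  ]
}}

```text
clock: 9.87
position: [0.5785, 0.3076, 0.2346]
tool_rot: [-3.139, 0.005, 1.449]
force: [0.1, -0.8, -3.7]
gripper_width: 0.0109
```

```bash
python3 -c "
from h import *
import cv2
togo([.579,.302,.19],83)
t=grab_frame('top')[0]; s=grab_frame('side')[0]; w=grab_frame('wrist')[0]
cv2.imwrite('pics/w7.png',w[:,:,::-1])
cv2.imwrite('pics/t7.png',cv2.resize(t[145:275,80:220,::-1],None,fx=4,fy=4));cv2.imwrite('pics/s7.png',cv2.resize(s[70:220,110:270,::-1],None,fx=4,fy=4))"
```

```text
pos [0.5785 0.3076 0.2346] rpy deg [-179.87    0.31   83.  ] t 9.87 w 0.0109 F [ 0.1 -0.8 -3.7]
shift mm [-5.3  1.3 44.6]
turn deg [-0.13  0.31  0.  ]
```

View pics/s7.png

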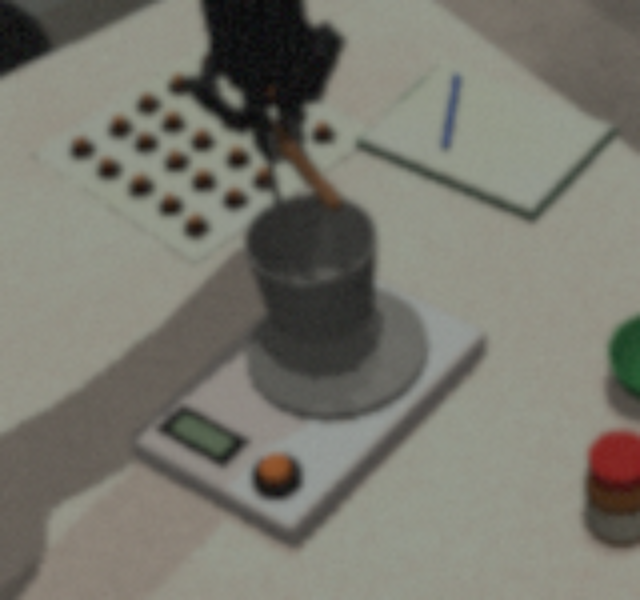

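View pics/w7.png

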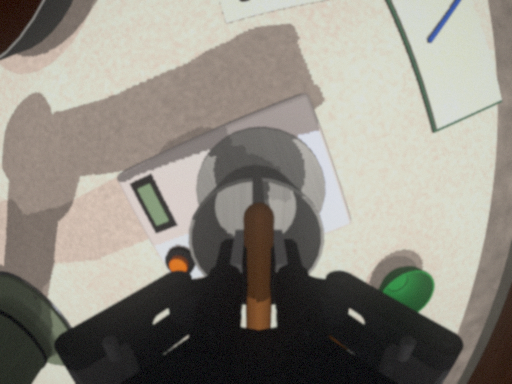

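View pics/t7.png

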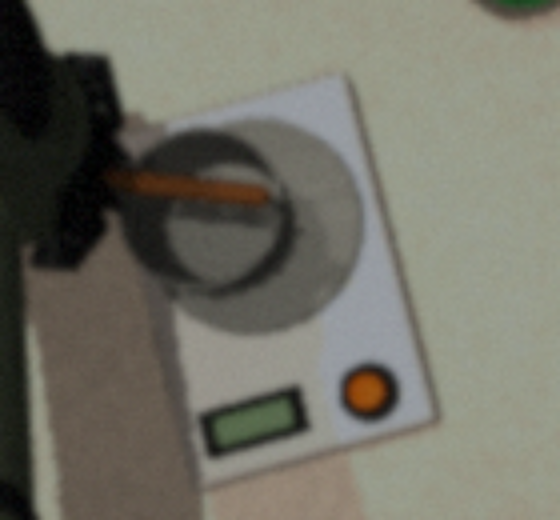

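```bash
python3 -c "
from h import *
f=lambda x,y:((x+.5)/4-.5+80,(y+.5)/4-.5+145)
print('barR',px('top',*f(268,195),.253)); print('rim',px('top',*f(208,213),.173)); print('base',px('top',*f(225,227),.095))
g=lambda x,y:((x+.5)/4-.5+110,(y+.5)/4-.5+70)
print('rimS',px('side',*g(311,238),.173));print('baseS',px('side',*g(317,335),.093))
print('barmid', proj('side',[.574,.269,.253]))
"
```

```text
barR [0.56623567 0.21034578 0.253     ]
rim [0.56697723 0.26814218 0.173     ]
base [0.56782065 0.27718732 0.095     ]
rimS [0.57403324 0.275095   0.173     ]
baseS [0.55144779 0.25312947 0.093     ]
barmid [184.96779445 111.17961413]
```

The bucket centre measures about (0.573, 0.273) against the platter's (0.575, 0.269). I'll make a small correction and lower.

Request:
{"name": "apply_moves", "arguments": {
  "motion": [
    [[0, 0.3, 0, -4, 1, 6, 0], [0, 0, 0, 0, 0, 9, 0], [0, 0, 0, 0, 0, 9, 0], [0, 0, 0, 0, 0, 7, 0], [0, 0, 0, 0, 0, 5, 0], [0, 0, 0, 0, 0, 3, 0], [0, 0, 0, 0, 0, 0, 0], [0, 0, 0, 0, 0, 0, 0]]
  ]
}}

```text
clock: 10.68
position: [0.58, 0.3015, 0.1931]
tool_rot: [-3.141, -0.002, 1.446]
force: [0.3, 0.8, -3.9]
gripper_width: 0.0111
```

```bash
python3 -c "
from h import *
togo([.579,.302,.1863],83)"
```

```text
pos [0.58   0.3015 0.1931] rpy deg [-1.7998e+02 -1.3000e-01  8.2860e+01] t 10.68 w 0.0111 F [ 0.3  0.8 -3.9]
shift mm [ 0.4 -1.   6.8]
turn deg [-0.02 -0.13 -0.14]
```

Request:
{"name": "apply_moves", "arguments": {
  "motion": [
    [[0, 0, 0, 0, 0, 2, 0], [0, 0, 0, 0, 0, 2, 0], [0, 0, 0, 0, 0, 0, 0]]
  ]
}}

```text
clock: 10.93
position: [0.5802, 0.3018, 0.1892]
tool_rot: [3.141, -0.003, 1.446]
force: [-0.5, -0.2, -3.9]
gripper_width: 0.0107
```

Request:
{"name": "apply_moves", "arguments": {
  "motion": [
    [[0, 0, 0, 0, 0, 1.5, 0], [0, 0, 0, 0, 0, 0, 0]]
  ]
}}

```text
clock: 11.1
position: [0.5804, 0.3022, 0.188]
tool_rot: [3.141, -0.003, 1.447]
force: [1.2, 0.2, -4.7]
gripper_width: 0.0111
```

Request:
{"name": "apply_moves", "arguments": {
  "motion": [
    [[0, 0, 0, 0, 0, 1.5, 0], [0, 0, 0, 0, 0, 0, 0]]
  ]
}}

```text
clock: 11.27
position: [0.5808, 0.3035, 0.1879]
tool_rot: [3.139, -0.006, 1.447]
force: [0.2, -0.8, -4.5]
gripper_width: 0.0105
```

Request:
{"name": "apply_moves", "arguments": {
  "motion": [
    [[0, 0.3, 0, 0, 0, 2, 0], [0, 0, 0, 0, 0, 0, 0]]
  ]
}}

```text
clock: 11.43
position: [0.5814, 0.3054, 0.1878]
tool_rot: [3.138, -0.016, 1.449]
force: [-0.2, -1.1, -2.8]
gripper_width: 0.0111
```

```bash
python3 -c "
from h import *
import cv2
togo([.579,.302,.1863],83)
s=grab_frame('side')[0]; w=grab_frame('wrist')[0]
cv2.imwrite('pics/w8.png',w[:,:,::-1])
cv2.imwrite('pics/s8.png',cv2.resize(s[100:190,140:240,::-1],None,fx=6,fy=6))"
```

```text
pos [0.5814 0.3054 0.1878] rpy deg [179.78  -0.89  83.  ] t 11.43 w 0.0111 F [-0.2 -1.1 -2.8]
shift mm [-3.7 -1.9  1.4]
turn deg [ 0.22 -0.89 -0.  ]
```

View pics/s8.png

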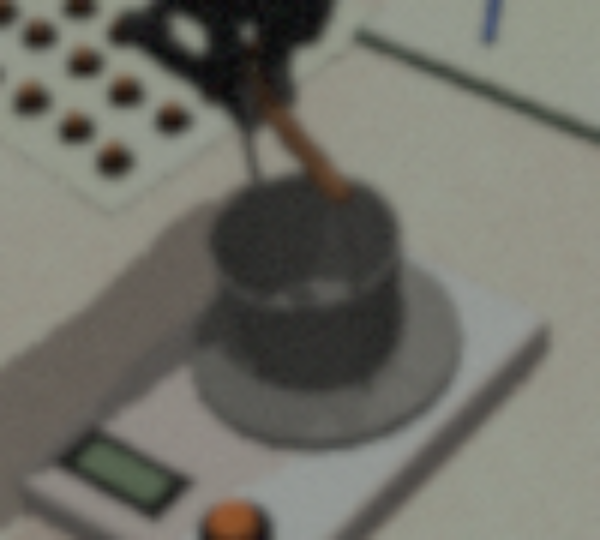

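View pics/w8.png

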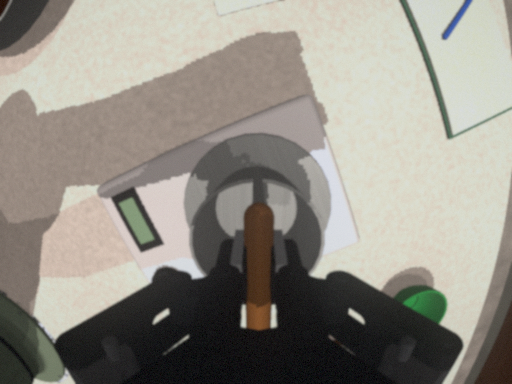

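The bucket's edge is on or just at the platter, and the tool has picked up a 0.9° tilt, partly from my turn correction having the wrong sign. I'll level it and lower again.

Request:
{"name": "apply_moves", "arguments": {
  "motion": [
    [[0, -0.5, 0, -1, 0, 0, 0], [0, -0.4, 0, 0, 0, 0, 0], [0, 0, 0, 0, 0, 0, 0]]
  ]
}}

```text
clock: 11.78
position: [0.5814, 0.3041, 0.1876]
tool_rot: [3.138, 0.002, 1.448]
force: [0.1, -0.1, -3.9]
gripper_width: 0.0108
```

```bash
python3 -c "
from h import *
togo([.579,.302,.1863],83);print(state()['torque'])"
```

```text
pos [0.5814 0.3041 0.1876] rpy deg [1.7977e+02 1.3000e-01 8.2980e+01] t 11.78 w 0.0108 F [ 0.1 -0.1 -3.9]
shift mm [-2.3 -2.1  1.3]
turn deg [ 0.23  0.13 -0.02]
[ 0.14723647 -0.01049517 -0.01669478]
```

Request:
{"name": "apply_moves", "arguments": {
  "motion": [
    [[0, 0, 0, 0, 0, 1.5, 0], [0, 0, 0, 0, 0, 1.5, 0]]
  ]
}}

```text
clock: 11.95
position: [0.582, 0.3062, 0.1868]
tool_rot: [3.136, -0.001, 1.449]
force: [-8.0, 3.1, 29.4]
gripper_width: 0.0109
```

```bash
python3 -c "
from h import *
togo([.579,.302,.1863],83);print(state()['torque'])"
```

```text
pos [0.582  0.3062 0.1868] rpy deg [ 1.7968e+02 -8.0000e-02  8.3040e+01] t 11.95 w 0.0109 F [-8.   3.1 29.4]
shift mm [-4.5 -2.5  0.5]
turn deg [ 0.32 -0.08  0.04]
[ 0.65117003  1.79600047 -0.05183733]
```

Request:
{"name": "apply_moves", "arguments": {
  "motion": [
    [[0, 0, 0, 0, 0, -0.5, 0], [0, 0, 0, 0, 0, 0, 0]]
  ]
}}

```text
clock: 12.12
position: [0.5821, 0.3065, 0.1876]
tool_rot: [3.135, -0.002, 1.45]
force: [-0.4, 1.9, 0.1]
gripper_width: 0.0113
```

The weight is now on the platter (force about 0) and the centre is about (0.578, 0.273). Now I release.

Request:
{"name": "apply_moves", "arguments": {
  "motion": [
    [[0, 0, 0, 0, 0, 0, 0.25], [0, 0, 0, 0, 0, 0, 0.4], [0, 0, 0, 0, 0, 0, 0.6], [0, 0, 0, 0, 0, 0, 0.6], [0, 0, 0, 0, 0, 0, 0.6]]
  ],
  "grip_force": 20
}}

```text
clock: 12.53
position: [0.5822, 0.3052, 0.1868]
tool_rot: [3.136, 0.001, 1.449]
force: [-0.0, -0.1, -0.7]
gripper_width: 0.0508
```

```bash
python3 -c "
from h import *
import cv2
togo([.582,.3065,.1876],83)
s=grab_frame('side')[0]; w=grab_frame('wrist')[0]
cv2.imwrite('pics/w9.png',w[:,:,::-1])
cv2.imwrite('pics/s9.png',cv2.resize(s[100:190,140:240,::-1],None,fx=6,fy=6))"
```

```text
pos [0.5822 0.3052 0.1868] rpy deg [1.7967e+02 3.0000e-02 8.3010e+01] t 12.53 w 0.0508 F [-0.  -0.1 -0.7]
shift mm [ 1.3 -0.3 -0.8]
turn deg [0.33 0.03 0.01]
```

View pics/s9.png

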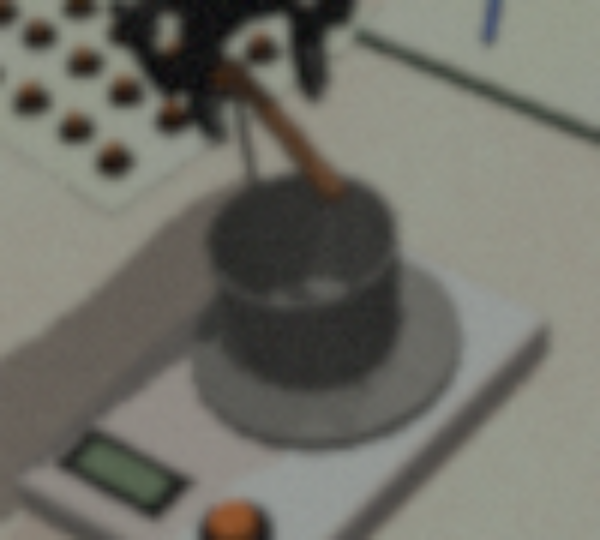

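View pics/w9.png

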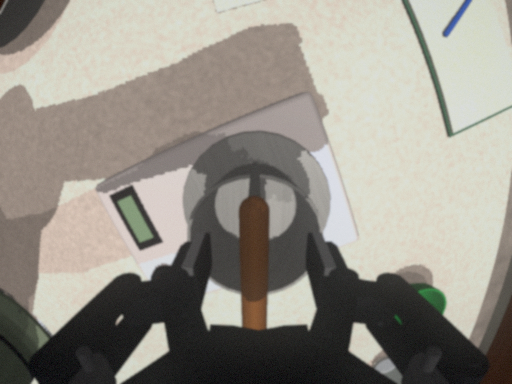

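Both fingers are free of the bar and the bucket stands. I'll back off straight up.

Request:
{"name": "apply_moves", "arguments": {
  "motion": [
    [[0, 0, 0, 0, 0, -8, 0.7], [0, 0, 0, 0, 0, -14, 0.7], [0, 0, 0, 0, 0, -20, 0.7], [0, 0, 0, 0, 0, -20, 0.7], [0, 0, 0, 0, 0, -20, 0.7], [0, 0, 0, 0, 0, -20, 0.5], [0, 0, 0, 0, 0, -15, 0.3], [0, 0, 0, 0, 0, 0, 0.1], [0, 0, 0, 0, 0, 0, 0], [0, 0, 0, 0, 0, 0, 0]]
  ]
}}

```text
clock: 13.47
position: [0.5813, 0.3044, 0.3136]
tool_rot: [3.135, 0.001, 1.448]
force: [0.1, 0.3, 0.2]
gripper_width: 0.0006
```

```bash
python3 -c "
from h import *
import cv2
togo([.4564,.1834,.3],83)
s=grab_frame('side')[0]; t=grab_frame('top')[0];w=grab_frame('wrist')[0]
cv2.imwrite('pics/w10.png',w[:,:,::-1])
cv2.imwrite('pics/s10.png',cv2.resize(s[90:210,120:250,::-1],None,fx=6,fy=5))
cv2.imwrite('pics/t10.png',cv2.resize(t[145:275,80:220,::-1],None,fx=4,fy=4))"
```

```text
pos [0.5813 0.3044 0.3136] rpy deg [1.796e+02 3.000e-02 8.294e+01] t 13.47 w 0.0006 F [0.1 0.3 0.2]
shift mm [-135.4 -109.2   12.9]
turn deg [ 0.4   0.03 -0.06]
```

View pics/s10.png

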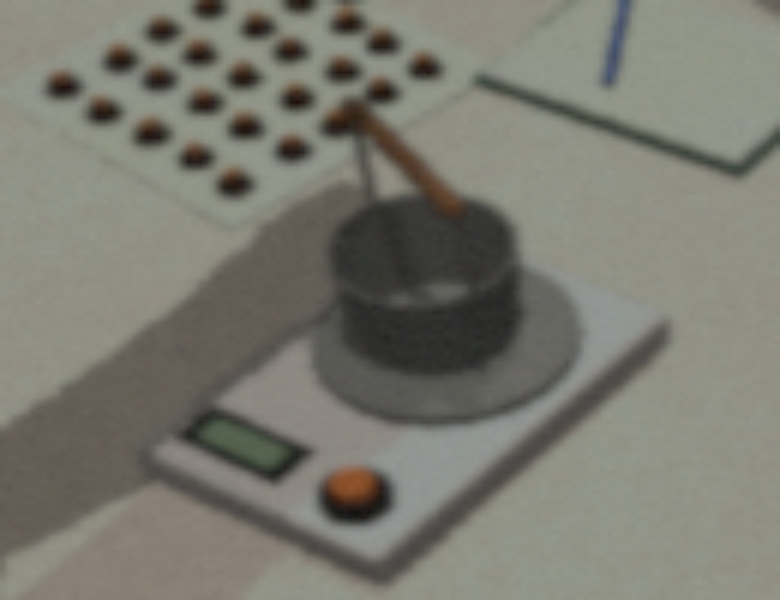

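View pics/w10.png

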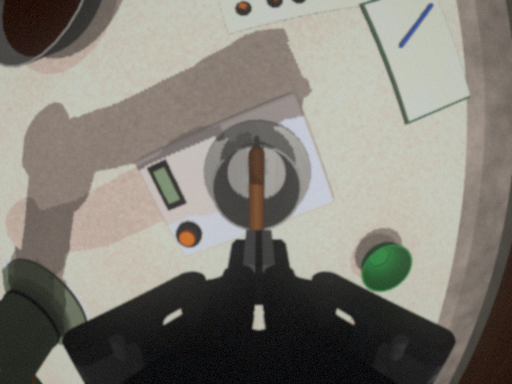

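View pics/t10.png

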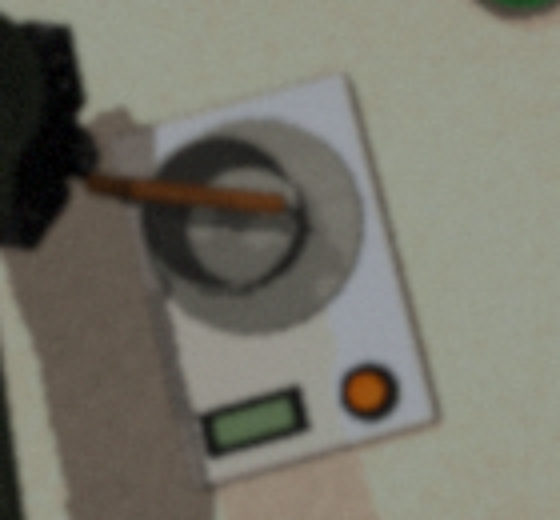

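```bash
python3 -c "
from h import *
T=lambda x,y:('top',(x+.5)/4-.5+80,(y+.5)/4-.5+145)
S=lambda x,y:('side',(x+.5)/6-.5+120,(y+.5)/5-.5+90)
a=tri(T(88,182),S(353,107));b=tri(T(288,203),S(458,208));print(a,b,(a[0]+b[0])/2)
print('btn',tri(T(369,391),S(353,482)),tri(T(369,391),S(353,487)))
s=state();P,q=s['position'],s['tool_rot']
for z in(.04,.045,.05,.055):print(z,wpx(188,239,z,P,q).round(4),px(*T(369,391),z).round(4))
"
```

```text
(array([0.58504026, 0.33627658, 0.20328345]), np.float64(0.0015060480560952748)) (array([0.56582749, 0.20625869, 0.21781253]), np.float64(0.00045776153711147275)) [0.57543387 0.27126763 0.21054799]
btn (array([0.45580715, 0.18281573, 0.06264973]), np.float64(0.0004848759889723205)) (array([0.4558557 , 0.18405928, 0.05656199]), np.float64(0.00012399221705437059))
0.04 [0.4544 0.1803 0.04  ] [0.4565 0.1872 0.04  ]
0.045 [0.456  0.1827 0.045 ] [0.4563 0.1862 0.045 ]
0.05 [0.4577 0.1852 0.05  ] [0.4561 0.1853 0.05  ]
0.055 [0.4593 0.1876 0.055 ] [0.4558 0.1844 0.055 ]
```

The bucket's middle is at about (0.575, 0.271), within 3 mm of the platter's middle. The button is at about (0.457, 0.185), with its top near 0.05. I'll turn the wrist so the camera side faces away from the bucket, then go over the button.

Request:
{"name": "apply_moves", "arguments": {
  "motion": [
    [[0, 0, -7, 0, 0, 0, 0], [0, 0, -7, 0, 0, 0, 0], [0, 0, -7, 0, 0, 0, 0], [0, 0, -7, 0, 0, 0, 0], [0, 0, -7, 0, 0, 0, 0], [0, 0, -5, 0, 0, 0, 0], [0, 0, 0, 0, 0, 0, 0]]
  ]
}}

```text
clock: 14.2
position: [0.5793, 0.304, 0.3072]
tool_rot: [-3.137, 0.006, 2.17]
force: [-0.5, -0.2, -0.7]
gripper_width: -0.0002
```

```bash
python3 -c "
from h import *
togo([.457,.185,.25],125)"
```

```text
pos [0.5793 0.304  0.3072] rpy deg [-179.71    0.32  124.31] t 14.2 w -0.0002 F [-0.5 -0.2 -0.7]
shift mm [ -29.1 -167.8   58.2]
turn deg [-0.29  0.32 -0.69]
```

Request:
{"name": "apply_moves", "arguments": {
  "motion": [
    [[0, 0, 0, -5, -28, 0, 0], [0, 0, 0, -5, -28, 0, 0], [0, 0, 0, -5, -28, 0, 0], [-0.3, 0.3, 0, -5, -28, 0, 0], [0, 0, 0, -5, -28, 0, 0], [0, 0, 0, -4, -26, 0, 0], [0, 0, 0, 0, 0, 0, 0], [0, 0, 0, 0, 0, 0, 0], [0, 0, 0, 0, 0, 0, 0]]
  ]
}}

```text
clock: 14.95
position: [0.45, 0.1814, 0.3023]
tool_rot: [-3.134, -0.002, 2.14]
force: [-0.3, -0.5, 0.7]
gripper_width: 0.0
```

```bash
python3 -c "
from h import *
import cv2
togo([.457,.185,.08],125)
s=state();P,q=s['position'],s['tool_rot']
w=grab_frame('wrist')[0]
cv2.imwrite('pics/w11.png',w[:,:,::-1])"
```

```text
pos [0.45   0.1814 0.3023] rpy deg [-1.7956e+02 -1.0000e-01  1.2260e+02] t 14.95 w 0.0 F [-0.3 -0.5  0.7]
shift mm [ -1.1   9.5 222.2]
turn deg [-0.43 -0.11 -2.4 ]
```

View pics/w11.png

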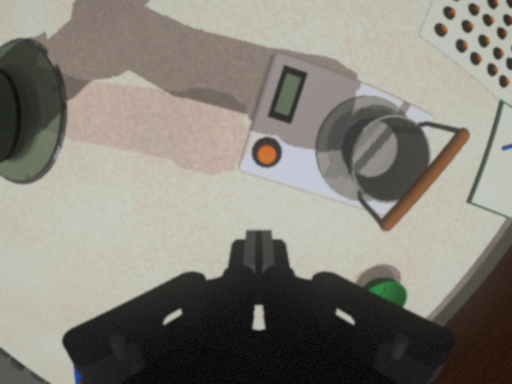

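```bash
python3 -c "
from h import *
s=state();P,q=s['position'],s['tool_rot']
a=wray(266,153,P,q)
for z in(.04,.045,.05,.055):print(z,wpx(266,153,z,P,q).round(4))
"
```

```text
0.04 [0.4574 0.1873 0.04  ]
0.045 [0.4568 0.1881 0.045 ]
0.05 [0.4562 0.1888 0.05  ]
0.055 [0.4556 0.1896 0.055 ]
```

The wrist view shows the button at (266,153), giving (0.457, 0.187). That agrees with the other views, so I'll descend.

Request:
{"name": "apply_moves", "arguments": {
  "motion": [
    [[-0.4, 0, 0, 0, 9, 10, 0], [0, 0, 0, 0, 0, 24, 0], [0, 0, 0, 0, 0, 24, 0], [0, 0, 0, 0, 0, 24, 0], [0, 0, 0, 0, 0, 24, 0], [0, 0, 0, 0, 0, 24, 0], [0, 0, 0, 0, 0, 24, 0], [0, 0, 0, 0, 0, 24, 0], [0, 0, 0, 0, 0, 16, 0], [0, 0, 0, 0, 0, 0, 0], [0, 0, 0, 0, 0, 0, 0]]
  ]
}}

```text
clock: 15.92
position: [0.4644, 0.1926, 0.0956]
tool_rot: [-3.141, 0.001, 2.133]
force: [0.9, 0.5, 0.5]
gripper_width: -0.0
```

```bash
python3 -c "
from h import *
import cv2
togo([.4567,.186,.06],122.6)
s=grab_frame('side')[0]; w=grab_frame('wrist')[0]
cv2.imwrite('pics/w12.png',w[:,:,::-1])
cv2.imwrite('pics/s12.png',cv2.resize(s[90:210,120:250,::-1],None,fx=5,fy=5))"
```

```text
pos [0.4644 0.1926 0.0956] rpy deg [-1.7995e+02  8.0000e-02  1.2219e+02] t 15.92 w -0.0 F [0.9 0.5 0.5]
shift mm [ -1.4 -10.   35.6]
turn deg [-0.05  0.08 -0.41]
```

View pics/s12.png

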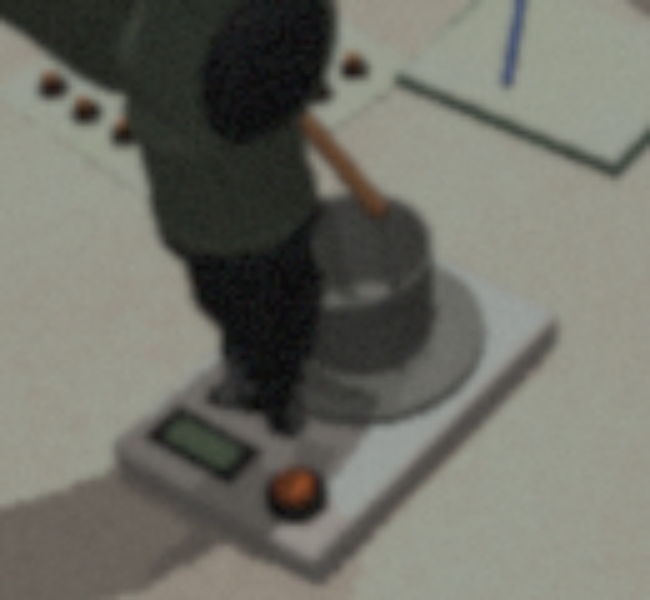

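View pics/w12.png

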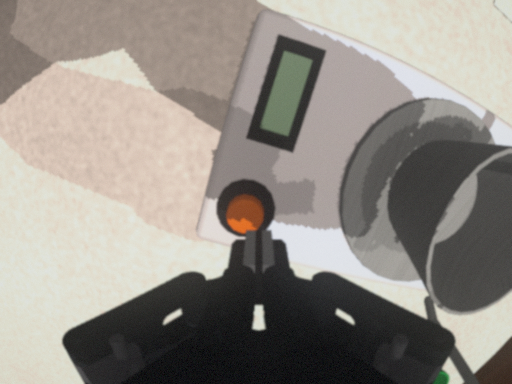

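```bash
python3 -c "
from h import *
s=state();P,q=s['position'],s['tool_rot']
for z in(.045,.05,.055):print(z,wpx(245,213,z,P,q).round(4))
"
```

```text
0.045 [0.4582 0.1869 0.045 ]
0.05 [0.4573 0.1888 0.05  ]
0.055 [0.4564 0.1907 0.055 ]
```

Request:
{"name": "apply_moves", "arguments": {
  "motion": [
    [[0, 0, 0, -1, -5, 0, 0], [0, 0, 0, 0, -5, 5, 0], [0, 0, 0, 0, 0, 10, 0], [0, 0, 0, 0, 0, 0, 0], [0, 0, 0, 0, 0, 0, 0]]
  ]
}}

```text
clock: 16.43
position: [0.4576, 0.1872, 0.0836]
tool_rot: [3.135, 0.001, 2.133]
force: [0.6, -1.0, 0.0]
gripper_width: -0.0004
```

```bash
python3 -c "
from h import *
import cv2
togo([.4567,.186,.06],122.6)
w=grab_frame('wrist')[0]
cv2.imwrite('pics/w13.png',cv2.resize(w[170:290,180:340,::-1],None,fx=4,fy=4))"
```

```text
pos [0.4576 0.1872 0.0836] rpy deg [1.7962e+02 7.0000e-02 1.2221e+02] t 16.43 w -0.0004 F [ 0.6 -1.   0. ]
shift mm [-0.5 -1.6 23.5]
turn deg [ 0.38  0.07 -0.39]
```

View pics/w13.png

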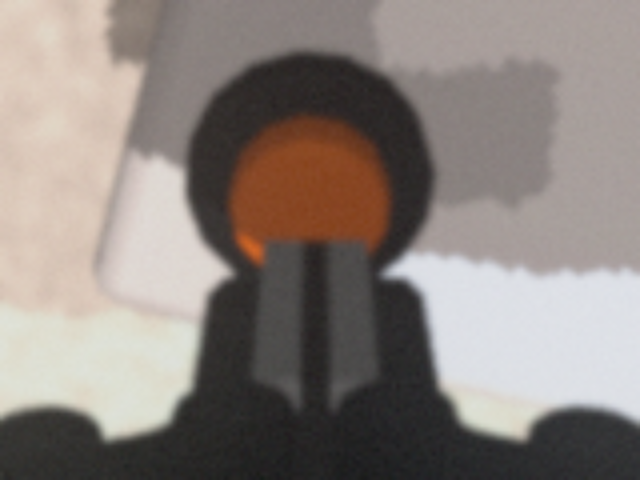

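The fingertips are right over the button, so I'll press in small steps and watch the force.

Request:
{"name": "apply_moves", "arguments": {
  "motion": [
    [[0, 0, 0, 0, 0, 7, 0], [0, 0, 0, 0, 0, 7, 0], [0, 0, 0, 0, 0, 7, 0], [0, 0, 0, 0, 0, 0, 0]]
  ]
}}

```text
clock: 16.82
position: [0.4581, 0.1877, 0.0608]
tool_rot: [3.134, 0.001, 2.133]
force: [-0.5, 0.7, -0.5]
gripper_width: 0.0
```

Request:
{"name": "apply_moves", "arguments": {
  "motion": [
    [[0, 0, 0, 0, 0, 3, 0], [0, 0, 0, 0, 0, 3, 0]]
  ]
}}

```text
clock: 16.98
position: [0.4582, 0.1876, 0.054]
tool_rot: [3.134, 0.001, 2.133]
force: [-1.8, -0.9, 3.9]
gripper_width: 0.0001
```

Request:
{"name": "apply_moves", "arguments": {
  "motion": [
    [[0, 0, 0, 0, 0, 2, 0], [0, 0, 0, 0, 0, 2, 0]]
  ]
}}

```text
clock: 17.15
position: [0.4584, 0.1877, 0.05]
tool_rot: [3.134, 0.001, 2.133]
force: [-10.7, -4.2, 62.5]
gripper_width: -0.0001
```

The button is bottomed out: the force jumped to 62 N at z = 0.050. I'll ease off now and lift clear.

Request:
{"name": "apply_moves", "arguments": {
  "motion": [
    [[0, 0, 0, 0, 0, -0.5, 0], [0, 0, 0, 0, 0, 0, 0]]
  ]
}}

```text
clock: 17.32
position: [0.4582, 0.1876, 0.0513]
tool_rot: [3.134, -0.0, 2.133]
force: [-0.9, -0.5, 4.0]
gripper_width: -0.0
```

Request:
{"name": "apply_moves", "arguments": {
  "motion": [
    [[0, 0, 0, 0, 0, -8, 0], [0, 0, 0, 0, 0, -14, 0], [0, 0, 0, 0, 0, -20, 0], [0, 0, 0, 0, 0, -20, 0], [0, 0, 0, 0, 0, -20, 0], [0, 0, 0, 0, 0, -20, 0], [0, 0, 0, 0, 0, -20, 0], [0, 0, 0, 0, 0, -20, 0], [0, 0, 0, 0, 0, -20, 0], [0, 0, 0, 0, 0, 0, 0], [0, 0, 0, 0, 0, 0, 0]]
  ]
}}

```text
clock: 18.23
position: [0.4566, 0.1856, 0.2249]
tool_rot: [3.134, -0.0, 2.13]
force: [-0.7, -0.4, -0.7]
gripper_width: -0.0001
```

```bash
python3 -c "
from h import *
import cv2
togo()
s=grab_frame('side')[0]; t=grab_frame('top')[0]
cv2.imwrite('pics/s14.png',s[:,:,::-1])
cv2.imwrite('pics/t14.png',t[:,:,::-1])
cv2.imwrite('pics/s14c.png',cv2.resize(s[90:210,120:250,::-1],None,fx=6,fy=5))"
```

```text
pos [0.4566 0.1856 0.2249] rpy deg [ 1.7954e+02 -1.0000e-02  1.2206e+02] t 18.23 w -0.0001 F [-0.7 -0.4 -0.7]
```

View pics/s14c.png

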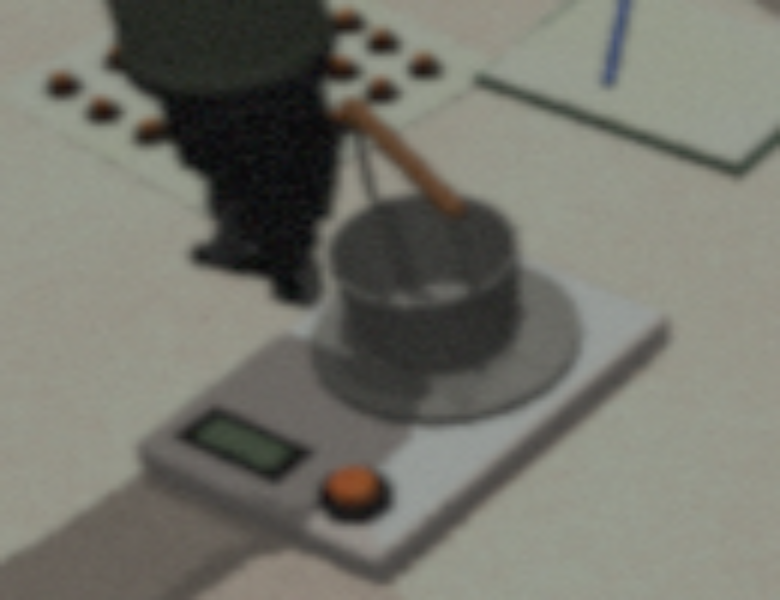

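View pics/t14.png

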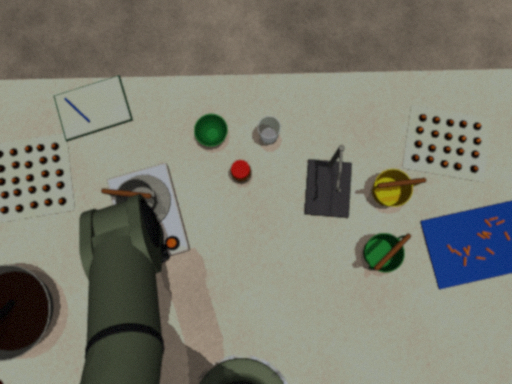

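The side view shows the bucket unchanged, with its rim at about (425,250) in the crop, and the button up again. In the top view the jar (240,171), glass (268,131) and bowl (211,130) are where they began, and the tool is clear. I'm handing in.

```bash
python3 -c "
from bench import *
print(job_done())"
```

```text
the job is handed in; nothing more can be done
None
```

I took the steel bucket off the hook, stood it on the scale platter and let it go. Then I pressed the tare button down and lifted clear. The job is handed in at about 18 s on the clock; no verdict was reported.

**What the last checks showed:**
- **Bucket:** it stands about 2–3 mm from the platter's middle, measured before the press. It looked unmoved in the side view afterwards.
- **Button:** the press bottomed out, moving about 6–7 mm from first contact, and the last side view shows it up again.
- **Bystanders:** the jar, glass and bowl are at their starting pixels in the top view, and the gripper ends clear of everything.

**What disagreed or went less smoothly:**
- **Bar height:** the two ends of the bucket's bar measured about 14 mm different in height after placing, against 8 mm while it hung. I took this as image error, because the pictures show the bucket flat on the platter.
- **Button height:** from the top and side cameras I measured the button top at about 0.060 m. Contact came between 0.061 and 0.054 m.
- **Forces:** the force peaked briefly at about 29 N when setting the bucket down. It reached about 63 N, through the fingertips, when the button bottomed out.
- **Finger opening:** the gripper read 11 mm on the 14 mm bar, but the hold never slipped.

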